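# Reset a ratchet work rest and pump it to the gauge

## Robot

A 6-joint arm with a two-finger parallel gripper is mounted at the origin on the work surface. World frame = base frame: x ahead of the robot, y to its left, z up, the work surface at z = 0. Lengths are in m, angles in rad, forces in N, time in s.
With the tool pointing down it reaches from about 0.325 to 0.775 m from the base axis. Payload 5.5 kg.
Tool frame: the origin (TCP) lies midway between the tips of the shut fingers; the grasp point (between the pads) lies 19 mm behind it; z points along the fingers, y is the line along which they close (so a half turn about z gives the same grasp; the last joint's range is limited). The gripper opens to 85 mm and grips with 20 to 120 N. Pads are 22 mm wide; open, the fingers measure 114 mm over their backs; the gripper's body (76 mm by 85 mm) begins 54 mm behind the grasp point. The pads swing forward as they close: fully open they stand 13 mm farther back than shut.
Start: joints at [1.185, 0.091, 1.231, -0, 1.82, -0.057], TCP at [0.194, 0.568, 0.231] pointing down, gripper open.
Joint ranges: [-2.87, 2.87], [-0.86, 2.18], [0.17, 2.46], [-1.51, 4.65], [0.06, 2.69], [-2.65, 2.65]. Speed limits (rad/s): [2.57, 2.57, 3.01, 3.14, 3.14, 3.14].

## Interface

Orientations are given as a unit quaternion [x, y, z, w].
In Python, from plant import sensors, capture, camera_params, bot gives the robot as it stands. The module is installed in compiled form; this text tells all that it offers.
- The arm moves only by the shell command python3 -m pendant 'ROWS' [FORCE]. ROWS is JSON, a list of rows, each a list of 7 numbers: the gripper's target within -1 to 1 (shut at 1, half-way at 0, fully open at -1), then the shift along the tool's x, y, z in m, then the turn, a rotation vector about the tool's x, y, z in rad. In form: [[fingers, tx, ty, tz, ax, ay, az], ...]. A call has 1 to 10 rows; each row is the pose to reach, as a shift and turn from the pose commanded when the call began, along the tool's axes at that moment; what a row does not reach only later rows make up. A row lasts 1/8 s, in which the tool goes at most 62.5 mm and 10.7 degrees, less where a joint would pass 70% of its speed; a pose out of reach is approached as far as the arm can. A call with a gripper value outside its range is refused whole. The fingers move at their own pace and stop on an object; FORCE is the grip in N (left out, the last holds). Time passes only in rows, so rows that repeat a pose let the fingers close. It gives the time, the measured TCP pose, the force, the opening and the grip force at its end, in the units of the state.
- sensors.sense(): the state, without advancing time (a new reading comes with each control period).
- capture(name): name is "scene" or "top" or "wrist"; returns (picture, depth): 480x640x3 uint8, red, green, blue; 480x640 float32, m along the optical axis (not along the pixel's ray), 0 where there is no reading.
- camera_params(name): a dict with "intrinsics" (3x3 intrinsics, pixels), "R" (3x3) and "t" (3): a world point X has camera coordinates R X + t; the wrist camera has in their place "mount" (4x4, takes a point from camera to tool coordinates, whose origin is the TCP and whose axes are the flange's). Camera axes: x right, y down, z forward; pixel columns grow to the right and rows downward; lengths in m; the calibration is good to about 2 mm. The wrist camera is an equidistant fisheye: a pixel r from the principal point sees the ray r / f radians off the axis. A picture is of the moment at which its call begins: read the wrist's pose just before it. camera_params takes no time and is no camera call.
- bot.job_done(): hands the job in; it is judged then, once.
The state is a dict: "time_s": time; "qpos": joint angles; "qvel": joint speeds; "tau": joint torques, N m; "tool_pos": TCP position; "ee_rot": TCP orientation; "force": force on the tool from outside, world axes, zero at the start; "ft_torque": the same for the moment, N m; "width": finger opening in m; "gripper_force": force on a finger pad.
Only numpy, scipy, OpenCV 4.12 (cv2) and the standard library are available. Lean on these libraries where they do the work, as an engineer would, in place of code of your own. Each camera call takes 0.05 s, during which the arm holds its last target. There are 200 camera calls.

## Task

The ratchet rest is standing too high for the next piece, and its ratchet only climbs: take the pin from its block, poke it gently through the hole in the sloped plate and press the hidden catch until the rest has dropped all the way down, then put the pin in the empty tin. Then pump the lever with full strokes, one tooth each, and stop at the first tooth that brings the top of the rest's plate level with or above the top of the gauge finger. Move the rest only with the catch and the lever, never by pushing or lifting it, leave the lever back up, and do not disturb the gauge finger or the other things on the bench.

Things in the scene. Friction and masses are not known exactly. Their poses are not given: they have to be found in the camera images.
- jack: Ratchet work rest, fixed to the bench: grey steel tower (115 x 100 mm, 155 mm high) on a dark base plate (235 x 160 x 10 mm). Origin on the bench under the tower; x runs from the sloped snout (at -x, towards the robot) to the tower, y to its left where the lever is, z up. The gauge post (12 mm round, 270 mm high) stands at (20, -110) mm in this frame. The plate of the rest overhangs the tower.
- hole (a point): Centre of the mouth of the round access hole, 16 mm across, in a sloped steel plate (80 x 80 mm, 6 mm thick, walls below it) in front of the tower. The plate's normal leans 25 degrees from vertical towards the jack's -x: the way in is (0.423, 0, -0.906) in the jack's frame.
- hole_deep (a point): Point 60 mm straight in from the mouth. On this line hides the catch, a sprung button 28 mm across, its face 30 to 46 mm from the mouth (differs each time, cannot be seen). From there press it about 15 mm further (22 mm to its hard stop) against about 6 to 12 N and hold: the rest sinks to the bottom in about half a second to a second. Let go, it springs back.
- rest (a joint): Height of the rest above its lowest position, m. Its teeth are 0.020 m apart: it stands at multiples of 0.020 (to 1 mm), 0 is fully down and 0.116 the upper stop. It starts on the fifth tooth.
- rest_top (a point): Point on the top face of the rest's square steel plate (120 x 120 x 10 mm; a black cast-iron lid, 108 mm across and 38 mm high, is bolted on it), at its right edge (-y of the jack) beside the gauge finger; 172 mm above the bench when fully down.
- gauge_top (a point): End of the gauge finger, on its top edge: a small steel arm (10 x 42 x 5 mm) on the upright post at the jack's right (-y) side, pointing at the edge of the rest's plate. Its height differs each time (28 to 76 mm above the plate's lowest position) and marks the height wanted.
- lever_grip (a point): Middle of the lever's horizontal wooden handle (22 mm round, 85 mm long along the jack's y), on the jack's left side. The lever runs from its hinge 165 mm towards the jack's -x and 42 mm up; at rest the handle's centre is 157 mm above the bench, at the end of a stroke 73 mm. Pushing it down takes up to about 12 N; a spring brings it up again by itself.
- lever_hinge (a point): Point on the lever's hinge axis (the jack's y axis direction), 170 mm from lever_grip and at the same y.
- lever (a joint): Lever angle, rad: 0 up at rest, 0.5 fully down (hard stop). A tooth is gained only beyond about 0.45, and the lever must come back below about 0.03 before the next stroke.
- pin_grip (a point): Middle of the wooden handle (20 mm round, 60 mm long) of the release pin, which stands upright in its block; z axis along the pin, handle end up. The pin is 145 mm long, 0.11 kg. When it stands in the block this point is 115 mm above the bench.
- pin_tip (a point): Lower end of the pin's steel shaft (8 mm round, 85 mm long below the handle), 115 mm from pin_grip.
- block: Square wooden block (75 x 75 x 70 mm), fixed, with a 12 mm hole down through its centre that holds the pin (it can lean 3 degrees). Origin at the centre of its underside. Block and tin may have swapped sides of the bench.
- tin: Empty open tin, fixed: 90 mm across, 85 mm high, wall 3 mm, inner floor 4 mm up. Origin at the centre of its underside.
- lacquer: Bystander, leave it alone. Closed lacquer can, 84 mm across, 100 mm high. Origin at its middle, on the underside.
- brush: Bystander, leave it alone. Brush lying flat, 190 mm long. Origin at its middle, on the underside.
- trivet: Bystander, leave it alone. Black iron ring trivet, 110 mm across, 12 mm high, lying flat. Origin at its middle, on the underside.
- bowl: Bystander, leave it alone. Black iron bowl, 120 mm across, 50 mm high. Origin at its middle, on the underside.
- tongs: Bystander, leave it alone. Steel tongs lying flat, 190 mm long. Origin at its middle, on the underside.
- thinner: Bystander, leave it alone. Amber glass jar, 60 mm across, 120 mm high. Origin at its middle, on the underside.
- whetstone: Bystander, leave it alone. Grey stone block, 70 x 120 x 35 mm. Origin at its middle, on the underside.

How it is judged:
By the outcome, as a careful person would: the job done as asked, in the order asked, and still so for the second after the job is handed in, with the robot touching nothing.
It also fails if it takes over 72 s, if anything falls off the work surface, if the arm or the gripper's body presses on something with over 40 N, if the wrist force passes 120 N, or if a joint passes its speed limit or range.

## Working session

There is one attempt and no reset: what is moved stays moved. The work goes in short steps, Python scripts to look and compute and a shell command to move; the robot and the scene stay as the last step left them, time stands still between calls to the robot, and variables do not carry over. Pictures are saved under pics/ and viewed, at most 10 in all, crops included, and the job is handed in when it is done.

```bash
mkdir -p pics; cat > h.py <<'E'
import numpy as np, cv2, json
from plant import sensors, capture, camera_params, bot
from scipy.spatial.transform import Rotation as Ro
def world(name,depth):
    p=camera_params(name);K=np.array(p['intrinsics']);R=np.array(p['R']);t=np.array(p['t'])
    v,u=np.mgrid[:480,:640]
    c=np.stack([(u-K[0,2])/K[0,0]*depth,(v-K[1,2])/K[1,1]*depth,depth],-1)
    return (c-t)@R   # R^T(c-t)
E
python3 - <<'E'
from h import *
for n in('scene','top'):
    im,d=capture(n); np.savez('%s.npz'%n,im=im,d=d)
    cv2.imwrite('pics/%s0.png'%n,im[:,:,::-1]); p=camera_params(n); print(n,p)
print(camera_params('wrist')); print(sensors.sense())
E
```

```text
scene {'intrinsics': array([[551.47310451,   0.        , 317.04602601],
       [  0.        , 551.47310451, 238.19159542],
       [  0.        ,   0.        ,   1.        ]]), 'R': array([[-0.2218321 ,  0.97502223,  0.01105324],
       [ 0.69345869,  0.16572103, -0.70117871],
       [-0.68549658, -0.14787898, -0.71289988]]), 't': array([ 0.11261158, -0.31035558,  1.68467428])}
top {'intrinsics': array([[587.71441716,   0.        , 317.49068593],
       [  0.        , 587.71441716, 243.38974824],
       [  0.        ,   0.        ,   1.        ]]), 'R': array([[-0.00818288, -0.99995675,  0.00442106],
       [-0.99685056,  0.00780855, -0.07891761],
       [ 0.07887967, -0.00505291, -0.99687134]]), 't': array([0.00621157, 0.56084967, 1.53476435])}
{'intrinsics': array([[371.64829954,   0.        , 317.67840969],
       [  0.        , 371.64829954, 238.0755154 ],
       [  0.        ,   0.        ,   1.        ]]), 'mount': array([[-1.56116586e-04, -9.65913391e-01, -2.58865405e-01,
         6.53024832e-02],
       [ 9.99999987e-01, -1.42215946e-04, -7.24248856e-05,
         9.98634074e-0
[... 158 characters left out ...]
.00000000e+00]])}
{'time_s': 0.1, 'qpos': array([ 1.18527341e+00,  9.18224078e-02,  1.23178830e+00, -8.43964219e-06,
        1.81981621e+00, -5.66899324e-02]), 'qvel': array([ 0.00140036, -0.00217342, -0.00246992, -0.0006109 , -0.00022858,
       -0.0003907 ]), 'tau': array([ 9.17205798e-04, -4.60216999e+01, -4.19219649e+01, -1.75795003e-04,
        1.06705487e-02,  2.75895326e-05]), 'tool_pos': array([0.19366312, 0.56760909, 0.2302278 ]), 'ee_rot': array([ 1.63677672e-01,  9.86513446e-01, -8.95698133e-04, -1.97143654e-04]), 'force': array([-0.46941483,  0.51888147,  0.31762614]), 'ft_torque': array([-0.01801059,  0.02724976, -0.02319978]), 'gripper_force': 0.0, 'width': 0.08569613500710249}
```

View pics/scene0.png

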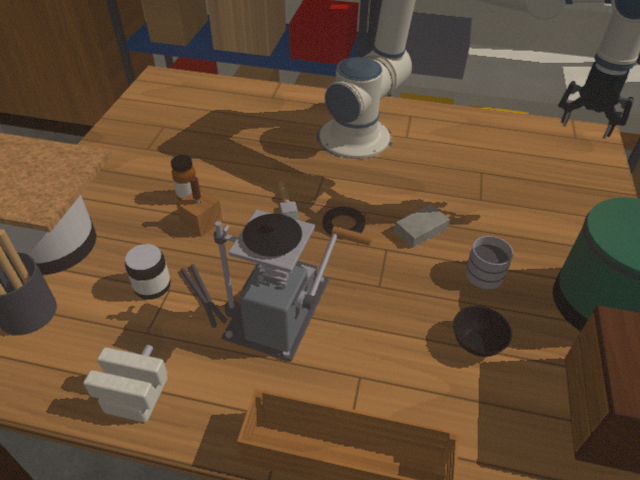

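View pics/top0.png

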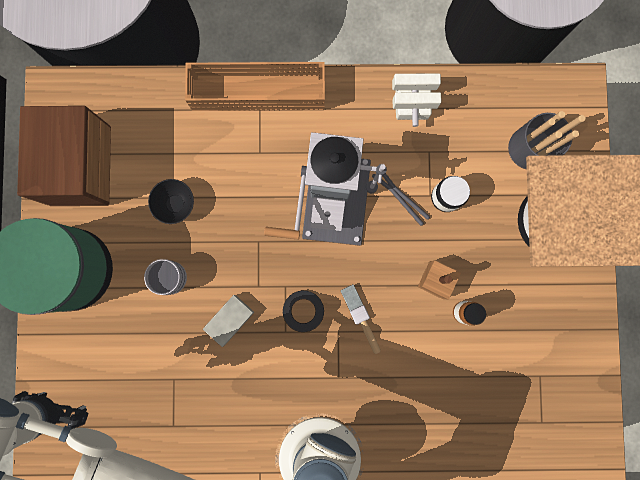

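The scene view shows the jack at (275,290), the block with the pin at (198,213) and the tin at (488,262). The top view shows the jack at (335,190), the lever handle at (283,232), the block at (440,278) with the thinner at (470,313), and the tin at (165,277).

```bash
python3 - <<'E'
from h import *
z=np.load('top.npz');im=z['im'];d=z['d'];W=world('top',d)
s=np.load('scene.npz');S=world('scene',s['d'])
def pr(n,X): print(n,np.round(X,3))
for n,(u,v) in dict(handleL=(270,232),handleR=(295,235),plate=(322,215),b1=(307,239),b2=(360,239),tl=(312,137),tr=(362,137),bl=(308,183),br=(358,185),block=(430,283),blk2=(452,268),tinfloor=(165,277)).items(): pr(n,W[v,u])
# rest plate top
zz=W[...,2]
reg=np.zeros(zz.shape,bool);reg[110:260,255:400]=1
for lo,hi in((.255,.285),(.13,.165)):
    m=reg&(zz>lo)&(zz<hi); pts=W[m]; r=cv2.minAreaRect(pts[:,:2].astype(np.float32)); pr((lo,m.sum(),np.median(pts[:,2])),np.r_[r[0],r[1],r[2]])
reg=np.zeros(zz.shape,bool);reg[250:305,410:500]=1
m=reg&(zz>.06)&(zz<.075); r=cv2.minAreaRect(W[m][:,:2].astype(np.float32));pr('block',np.r_[r[0],r[1],r[2]])
m=reg&(zz>.08); pr('pin top',W[m]); 
reg=np.zeros(zz.shape,bool);reg[250:305,130:200]=1
m=reg&(zz>.075)&(zz<.1); c=cv2.minEnclosingCircle(W[m][:,:2].astype(np.float32));print('tin',c)
a=cv2.resize(im[120:260,255:400],None,fx=4,fy=4,interpolation=2)
b=cv2.resize(s['im'][150:350,170:350],None,fx=2.8,fy=2.8,interpolation=2)
h=max(a.shape[0],b.shape[0]);f=lambda x:cv2.copyMakeBorder(x,0,h-x.shape[0],0,0,0)
o=np.hstack([f(a),f(b)]);o=cv2.resize(o,None,fx=.74,fy=.74);print(o.shape);cv2.imwrite('pics/crop1.png',o[:,:,::-1])
E
```

```text
handleL [0.578 0.117 0.162]
handleR [0.57  0.056 0.165]
plate [ 0.629 -0.01   0.079]
b1 [0.574 0.03  0.008]
b2 [ 0.572 -0.112  0.014]
tl [0.782 0.013 0.272]
tr [ 0.852 -0.122  0.003]
bl [0.677 0.023 0.27 ]
br [ 0.719 -0.109  0.01 ]
block [ 0.453 -0.285  0.069]
blk2 [ 0.494 -0.359 -0.002]
tinfloor [0.474 0.395 0.06 ]
(0.255, np.int64(1549), np.float64(0.27345498528484136)) [ 7.2400e-01 -6.3000e-02  1.7600e-01  1.2200e-01  8.2963e+01]
(0.13, np.int64(577), np.float64(0.15261630658834505)) [6.7200e-01 1.6000e-02 1.3700e-01 3.0300e-01 3.6568e+01]
block [ 0.45  -0.338  0.13   0.076 63.584]
pin top [[ 0.438  0.01   1.574]
 [ 0.438  0.01   1.574]
 [ 0.438  0.01   1.574]
 [ 0.438  0.01   1.574]
 [ 0.438  0.01   1.574]
 [ 0.438  0.01   1.574]
 [ 0.438  0.01   1.574]
 [ 0.499 -0.302  0.08 ]
 [ 0.438  0.01   1.574]
 [ 0.438  0.01   1.574]
 [ 0.438  0.01   1.574]
 [ 0.438  0.01   1.574]
 [ 0.473 -0.321  0.081]
 [ 0.472 -0.312  0.145]
 [ 0.472 -0.314  0.145]
 [ 0.47  -0.308  0.093]
 [ 0.47  -0.308  0.105]
 [ 0.47  -0.308  0.117]
 [ 0.47  -0.308  0.129]
 [ 0.469 -0.306  0.15 ]
 [ 0.438  0.01   1.5
[... 2484 characters left out ...]
 -0.376  0.095]
 [ 0.402 -0.38   0.093]
 [ 0.402 -0.381  0.099]
 [ 0.403 -0.378  0.117]
 [ 0.403 -0.38   0.121]
 [ 0.403 -0.384  0.116]
 [ 0.403 -0.384  0.123]
 [ 0.403 -0.387  0.123]
 [ 0.402 -0.398  0.091]
 [ 0.438  0.01   1.574]
 [ 0.4   -0.366  0.086]
 [ 0.4   -0.368  0.09 ]
 [ 0.4   -0.368  0.097]
 [ 0.4   -0.372  0.091]
 [ 0.4   -0.373  0.097]
 [ 0.4   -0.373  0.109]
 [ 0.4   -0.374  0.116]
 [ 0.4   -0.374  0.125]
 [ 0.4   -0.378  0.117]
 [ 0.4   -0.381  0.117]
 [ 0.4   -0.383  0.116]
 [ 0.4   -0.385  0.12 ]
 [ 0.4   -0.387  0.12 ]
 [ 0.4   -0.39   0.12 ]
 [ 0.4   -0.393  0.115]
 [ 0.4   -0.395  0.119]]
tin ((0.47416380047798157, 0.39722585678100586), 0.04627750813961029)
(414, 802, 3)
```

View pics/crop1.png

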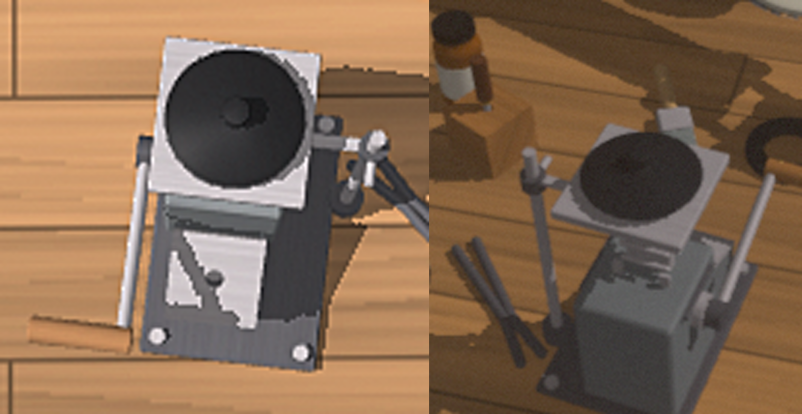

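The crop shows the hole at top-view pixel (327,214), the finger end near (362,167) and the handle's inner end near (299,237).

```bash
python3 - <<'E'
from h import *
z=np.load('top.npz');im=z['im'];d=z['d'];W=world('top',d);zz=W[...,2]
def pr(n,X): print(n,np.round(X,4))
hsv=cv2.cvtColor(im,cv2.COLOR_RGB2HSV)
reg=np.zeros(zz.shape,bool);reg[120:200,295:375]=1
m=(reg&(zz>.262)&(zz<.32)).astype(np.uint8);m=cv2.morphologyEx(m,cv2.MORPH_OPEN,np.ones((7,7)))
P=W[m>0];r=cv2.minAreaRect(P[:,:2].astype(np.float32));pr('rest',np.r_[r[0],r[1],r[2]])
pr('restz',np.median(P[P[:,2]<.285][:,2]))
# sloped plate
reg=np.zeros(zz.shape,bool);reg[202:228,313:343]=1
P=W[reg&(zz>.04)&(zz<.15)];
for _ in range(4):
    c=P.mean(0);n=np.linalg.svd(P-c)[2][2];n*=np.sign(n[2]);P=P[abs((P-c)@n)<.004]
pr('plane',np.r_[c,n]);print('yaw',np.degrees(np.arctan2(-n[1],-n[0])),'tilt',np.degrees(np.arccos(n[2])))
p=camera_params('top');K=p['intrinsics'];R=p['R'];t=p['t'];C=-R.T@t
g=cv2.cvtColor(im,cv2.COLOR_RGB2GRAY);sub=g[208:221,320:335];print(sub)
def ray(u,v): return R.T@np.linalg.inv(K)@[u,v,1]
q=ray(327,214.3);pr('hole',C+q*((c-C)@n)/(q@n))
reg=np.zeros(zz.shape,bool);reg[222:245,260:300]=1
P=W[reg&(zz>.13)&(zz<.18)&(hsv[...,1]>90)];c=P.mean(0);v=np.linalg.svd((P-c)[:,:2])[2][0];s=(P-c)[:,:2]@v
pr('handle',np.r_[c,v,s.min(),s.max(),P[:,2].max()])
for n_,(u,v_) in dict(b1=(255+157/2.96,120+336/2.96),b2=(255+301/2.96,120+353/2.96)).items():
    q=ray(u,v_);pr(n_,C+q*(.012-C[2])/q[2])
for y in range(162,174,2): print(y,[(x,*np.round(W[y,x],3)) for x in range(360,378,3)])
E
```

```text
rest [ 7.27500e-01 -3.52000e-02  1.19800e-01  1.21600e-01  8.29487e+01]
restz 0.2736
plane [ 0.6305 -0.0245  0.0861 -0.4312  0.0562  0.9005]
yaw -7.429833606718282 tilt 25.776558540996987
[[102  90 215 205 200 198 199 200 198 196 198 198 198 199 199]
 [106  98 217 203 207 204 204 205 203 201 201 199 199 200 199]
 [108 106  97  86 217 210 205 204 203 207 203 202 200 200 200]
 [108 109 104  96 223 212 150 132 160 201 209 204 202 203 203]
 [108 109 107 101 198 101  99  99 102 117 210 207 204 203 205]
 [106 108 108 107 100 107 109 109 111  95 160 208 200 199 199]
 [104 110 112 114  78  61  96  98  96  66 122 210 202 199 199]
 [ 97 108 112 112 105  52  49  52  44  44 187 214 206 204 203]
 [ 94 107 112 115 116  98  73  63  74 130 233 206 202 203 204]
 [109 103 110 111 112 114 142  98 189 230 212 207 206 206 204]
 [219  92 103 107 110 111 106 100 228 212 207 204 206 205 206]
 [210 104 114 101 105 107 104  98 211 207 200 198 199 201 203]
 [207 215 226  98 107 110 107 101  88 210 200 198 198 197 197]]
hole [ 0.6301 -0.0228  0.0858]
handle [ 0.576   0.089   0.1664 -0.1298 -0.9915 -0.0428  0.04
[... 1727 characters left out ...]
(0.761), np.float64(-0.123), np.float64(0.002)), (366, np.float64(0.714), np.float64(-0.111), np.float64(0.232)), (369, np.float64(0.71), np.float64(-0.116), np.float64(0.249)), (372, np.float64(0.712), np.float64(-0.124), np.float64(0.24)), (375, np.float64(0.713), np.float64(-0.131), np.float64(0.237))]
172 [(360, np.float64(0.753), np.float64(-0.114), np.float64(0.015)), (363, np.float64(0.753), np.float64(-0.122), np.float64(0.016)), (366, np.float64(0.754), np.float64(-0.131), np.float64(0.012)), (369, np.float64(0.754), np.float64(-0.139), np.float64(0.01)), (372, np.float64(0.756), np.float64(-0.148), np.float64(-0.002)), (375, np.float64(0.756), np.float64(-0.156), np.float64(-0.0))]
```

```bash
cat >> h.py <<'E'
def rel(pos,zdir=(0,0,-1),xyaw=172.8):
    """tool-frame shift+turn to world pose with tool z=zdir, tool x near heading xyaw (deg)"""
    s=sensors.sense();R0=Ro.from_quat(s['ee_rot']).as_matrix()
    z=np.array(zdir,float);z/=np.linalg.norm(z);a=np.radians(xyaw);x=np.array([np.cos(a),np.sin(a),0]);x-=z*(x@z);x/=np.linalg.norm(x)
    R1=np.c_[x,np.cross(z,x),z]
    sh=R0.T@(np.array(pos)-s['tool_pos']);tu=Ro.from_matrix(R0.T@R1).as_rotvec()
    print('t=%.2f'%s['time_s'],'pos',np.round(s['tool_pos'],4),'shift',np.round(sh,4),'turn',np.round(tu,4),'F',np.round(s['force'],1),'w',round(s['width'],4))
E
python3 -m pendant '[[-1,-0.362,-0.424,-0.05,0,0,-0.2],[-1,-0.362,-0.424,-0.05,0,0,-0.2],[-1,-0.362,-0.424,-0.05,0,0,-0.2],[-1,-0.362,-0.424,-0.05,0,0,-0.2],[-1,-0.362,-0.424,-0.05,0,0,-0.2],[-1,-0.362,-0.424,-0.05,0,0,-0.2],[-1,-0.362,-0.424,-0.05,0,0,-0.2],[-1,-0.362,-0.424,-0.05,0,0,-0.2],[-1,-0.362,-0.424,-0.05,0,0,-0.2],[-1,-0.362,-0.424,-0.05,0,0,-0.2]]' 80
python3 - <<'E'
from h import *
rel((.461,-.313,.22)); rel((.461,-.313,.101))
im,d=capture('wrist');cv2.imwrite('pics/w1.png',im[:,:,::-1]);np.savez('w1.npz',im=im,d=d)
E
```

```text
time_s: 1.35
tool_pos: [0.4002, 0.046, 0.2808]
ee_rot: [0.068, 0.998, -0.0, -0.0]
force: [0.5, 1.4, -0.3]
width: 0.0852
gripper_force: 0.0
t=1.35 pos [0.4002 0.046  0.2808] shift [-0.1092 -0.3473  0.0611] turn [-0.001  -0.0007 -0.0111] F [ 0.5  1.4 -0.3] w 0.0852
t=1.35 pos [0.4002 0.046  0.2808] shift [-0.1093 -0.3472  0.1801] turn [-0.001  -0.0007 -0.0111] F [ 0.5  1.4 -0.3] w 0.0852
```

View pics/w1.png

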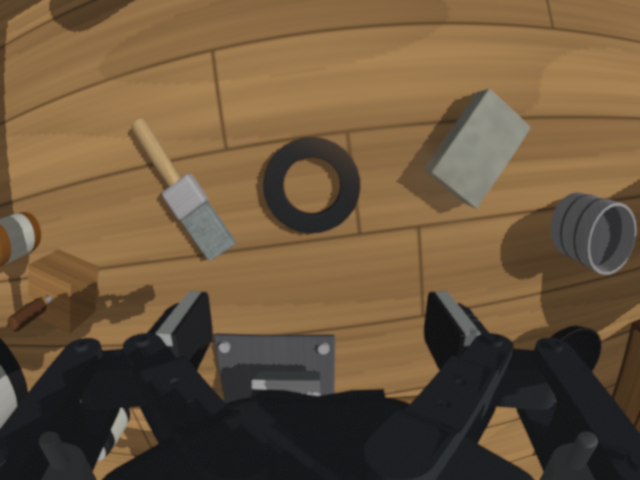

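The wrist view shows the block with the pin at (60,290), the trivet at (311,185), and the jack base at (275,360); the hole is hidden behind the gripper. I'm going on to the pin.

```bash
python3 -m pendant '[[-1,-0.109,-0.347,0.04,0,0,-0.011],[-1,-0.109,-0.347,0.04,0,0,-0.011],[-1,-0.109,-0.347,0.04,0,0,-0.011],[-1,-0.109,-0.347,0.04,0,0,-0.011],[-1,-0.109,-0.347,0.04,0,0,-0.011],[-1,-0.109,-0.347,0.04,0,0,-0.011],[-1,-0.109,-0.347,0.04,0,0,-0.011],[-1,-0.109,-0.347,0.04,0,0,-0.011]]'
python3 - <<'E'
from h import *
rel((.461,-.313,.101))
s=sensors.sense();im,d=capture('wrist');p=camera_params('wrist');K=p['intrinsics'];M=p['mount']
T=np.eye(4);T[:3,:3]=Ro.from_quat(s['ee_rot']).as_matrix();T[:3,3]=s['tool_pos'];G=T@M
v,u=np.mgrid[:480,:640];x=(u-K[0,2])/K[0,0];y=(v-K[1,2])/K[1,1];th=np.hypot(x,y);k=np.tan(th)/np.maximum(th,1e-9)
c=np.stack([x*k*d,y*k*d,d],-1);W=c@G[:3,:3].T+G[:3,3]
near=(np.hypot(W[...,0]-.461,W[...,1]+.313)<.03)&(d>0)
for lo,hi in((.072,.085),(.087,.1),(.1,.115),(.115,.13),(.13,.142),(.142,.15)):
    m=near&(W[...,2]>lo)&(W[...,2]<hi);print(lo,m.sum(),np.round(np.median(W[m],0),4) if m.any() else'',np.round(np.ptp(W[m],0),3) if m.any() else '')
cv2.imwrite('pics/w2.png',im[:,:,::-1])
E
```

```text
time_s: 2.4
tool_pos: [0.4637, -0.3067, 0.241]
ee_rot: [0.058, 0.998, 0.001, -0.0]
force: [-0.2, 0.1, 0.5]
width: 0.0856
gripper_force: 0.0
t=2.40 pos [ 0.4637 -0.3067  0.241 ] shift [ 0.0018 -0.0067  0.14  ] turn [ 0.0012 -0.0007  0.0098] F [-0.2  0.1  0.5] w 0.0856
0.072 0  
0.087 70 [ 0.4547 -0.3117  0.0939] [0.01  0.019 0.012]
0.1 96 [ 0.4547 -0.3119  0.1067] [0.011 0.018 0.015]
0.115 105 [ 0.4547 -0.312   0.1219] [0.01  0.019 0.015]
0.13 121 [ 0.4548 -0.3112  0.137 ] [0.017 0.019 0.012]
0.142 625 [ 0.4627 -0.3139  0.1439] [0.02  0.019 0.004]
```

View pics/w2.png

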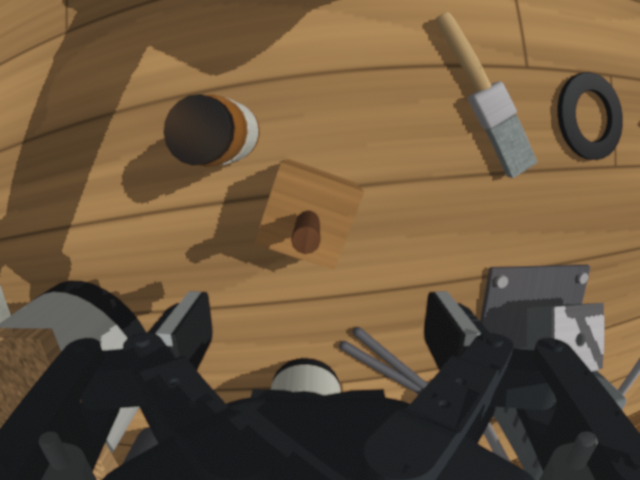

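```bash
python3 - <<'E'
from h import *
rel((.4635,-.3135,.101))
s=dict(tool_pos=np.array([.4637,-.3067,.241]));
im=cv2.imread('pics/w2.png',0);print(im[330:348,570:592])
_,d=capture('wrist')
s=sensors.sense();p=camera_params('wrist');K=p['intrinsics'];M=p['mount']
T=np.eye(4);T[:3,:3]=Ro.from_quat(s['ee_rot']).as_matrix();T[:3,3]=s['tool_pos'];G=T@M
im2,d=capture('wrist');g=cv2.cvtColor(im2,cv2.COLOR_RGB2GRAY)
v,u=np.mgrid[:480,:640];x=(u-K[0,2])/K[0,0];y=(v-K[1,2])/K[1,1];th=np.hypot(x,y);k=np.tan(th)/np.maximum(th,1e-9)
W=np.stack([x*k*d,y*k*d,d],-1)@G[:3,:3].T+G[:3,3]
m=np.zeros(g.shape,np.uint8);m[328:350,572:590]=(g[328:350,572:590]<130);
n,l,st,ce=cv2.connectedComponentsWithStats(m);print(st[1:],ce[1:])
i=1+np.argmax(st[1:,4]);uc,vc=ce[i]
a=np.array([(uc-K[0,2])/K[0,0],(vc-K[1,2])/K[1,1]]);t_=np.linalg.norm(a);r=np.r_[a/t_*np.sin(t_),np.cos(t_)];r=G[:3,:3]@r;C=G[:3,3]
nn=np.array([-.4312,.0562,.9005]);c=np.array([.6305,-.0245,.0861]);print('hole',C+r*((c-C)@nn)/(r@nn))
for q in((575,325),(590,325),(592,350),(572,345)):print(np.round(W[q[1],q[0]],4),((W[q[1],q[0]]-c)@nn).round(4))
E
```

```text
t=2.45 pos [ 0.4637 -0.3065  0.2416] shift [-0.0006 -0.007   0.1406] turn [0.0004 0.0004 0.0103] F [0.4 0.5 0.8] w 0.0854
[[179 179 179 179 179 179 179 179 171 149 118  98  94  95  94  95  94  94
   95  98 117 149]
 [180 180 180 180 181 180 180 180 173 154 122  99  95  94  95  95  95  95
   94  97 107 137]
 [181 181 181 181 181 181 180 176 165 144 114  95  92  93  94  95  95  95
   95  95 101 125]
 [181 181 181 181 181 181 177 164 142 114  91  84  85  89  91  94  95  95
   94  95  97 114]
 [181 181 182 182 181 178 166 142 107  80  69  72  80  84  88  92  94  94
   94  94  96 105]
 [181 181 182 181 180 173 150 113  77  62  60  67  74  80  86  90  93  94
   94  94  95  99]
 [181 181 180 181 178 165 132  89  63  59  58  62  71  78  84  89  93  94
   95  94  95  97]
 [180 180 180 180 174 155 114  74  58  57  58  61  69  77  81  88  93  95
   94  94  94  95]
 [180 180 180 179 170 145 101  65  57  58  58  61  68  75  81  87  92  93
   94  93  94  94]
 [180 180 180 177 164 134  91  63  58  57  57  61  68  75  81  87  91  92
   92  94  93  93]
 [179 179 179 175 159 127  85  62  57  56  58  6
[... 280 characters left out ...]
  82 101 129 147 134 109
   96  93  93  93]
 [168 175 178 178 176 164 137  99  73  69  74  83  99 122 149 162 150 120
   98  94  95  94]
 [150 167 175 177 177 172 156 128 104  96  98 108 125 147 166 172 161 131
  103  95  94  93]
 [120 152 169 176 177 176 170 156 141 133 134 141 153 166 174 176 168 142
  113 100  95  93]
 [ 85 125 156 172 178 178 176 172 165 162 162 164 170 175 177 177 171 155
  134 119 105  95]]
[[575 328  15  20 227]
 [572 349   1   1   1]] [[582.83259912 336.74449339]
 [572.         349.        ]]
hole [ 0.62944623 -0.01991177  0.08530906]
[ 0.6154 -0.0299  0.0779] -0.0012
[ 0.6207 -0.0054  0.0786] -0.0015
[ 0.6492 -0.0036  0.0903] -0.0031
[ 0.6348 -0.0372  0.0878] -0.001
```

```bash
python3 -m pendant '[[-1,-0.0005,-0.007,0.06,0,0,0.01],[-1,-0.0005,-0.007,0.11,0,0,0.01],[-1,-0.0005,-0.007,0.14,0,0,0.01],[-1,-0.0005,-0.007,0.14,0,0,0.01],[1,-0.0005,-0.007,0.14,0,0,0.01],[1,-0.0005,-0.007,0.14,0,0,0.01],[1,-0.0005,-0.007,0.14,0,0,0.01],[1,-0.0005,-0.007,0.14,0,0,0.01],[1,-0.0005,-0.007,0.14,0,0,0.01],[1,-0.0005,-0.007,0.14,0,0,0.01]]' 80
python3 -c "
from h import *
rel((.4635,-.3135,.26))"
```

```text
time_s: 3.8
tool_pos: [0.4631, -0.3156, 0.1025]
ee_rot: [0.064, 0.998, -0.0, 0.001]
force: [0.6, 0.6, 6.3]
width: 0.0187
gripper_force: 77.9
t=3.80 pos [ 0.4631 -0.3156  0.1025] shift [-0.0004  0.0021 -0.1575] turn [-0.0006  0.0017 -0.0021] F [0.6 0.6 6.3] w 0.0187
```

```bash
python3 -m pendant '[[1,0,0,-0.06,0,0,0],[1,0,0,-0.12,0,0,0],[1,0,0,-0.158,0,0,0],[1,0,0,-0.158,0,0,0],[1,0,0,-0.158,0,0,0],[1,0,0,-0.158,0,0,0]]'
python3 -c "
from h import *
z=(.4197,-.053,-.906)
h=np.array((.631,-.0235,.0855));rel(h-np.array(z)*.1425,z)"
```

```text
time_s: 4.55
tool_pos: [0.4621, -0.3151, 0.2566]
ee_rot: [0.064, 0.998, 0.001, -0.002]
force: [-0.2, -0.2, -1.3]
width: 0.0184
gripper_force: 79.0
t=4.55 pos [ 0.4621 -0.3151  0.2566] shift [-0.0702  0.3105  0.0424] turn [ 0.0016 -0.4406 -0.0026] F [-0.2 -0.2 -1.3] w 0.0184
```

```bash
python3 -m pendant '[[1,-0.02,0.06,0,0,-0.1,0],[1,-0.035,0.12,0,0,-0.25,0],[1,-0.055,0.18,0,0,-0.4,0],[1,-0.07,0.24,0.01,0.0015,-0.44,-0.0025],[1,-0.07,0.29,0.03,0.0015,-0.44,-0.0025],[1,-0.07,0.3105,0.042,0.0015,-0.44,-0.0025],[1,-0.07,0.3105,0.042,0.0015,-0.44,-0.0025],[1,-0.07,0.3105,0.042,0.0015,-0.44,-0.0025],[1,-0.07,0.3105,0.042,0.0015,-0.44,-0.0025]]'
python3 - <<'E'
from h import *
z=(.4197,-.053,-.906)
h=np.array((.631,-.0235,.0855));rel(h-np.array(z)*.1425,z)
s=sensors.sense();im,d=capture('wrist');g=im
np.savez('w3.npz',im=im,d=d,p=s['tool_pos'],q=s['ee_rot'])
it,dt=capture('top');isc,ds=capture('scene');np.savez('t3.npz',it=it,dt=dt,isc=isc,ds=ds)
f=lambda a,h:cv2.resize(a,(int(a.shape[1]*h/a.shape[0]),h),interpolation=2)
o=np.hstack([f(it[160:250,280:380],360),f(im[180:480,160:480],360)]);print(o.shape)
cv2.imwrite('pics/c3.png',o[:,:,::-1])
E
```

```text
time_s: 5.68
tool_pos: [0.5718, -0.0176, 0.2178]
ee_rot: [0.062, 0.974, -0.015, 0.218]
force: [0.8, -0.6, -0.6]
width: 0.0177
gripper_force: 79.0
t=5.67 pos [ 0.5718 -0.0176  0.2178] shift [0.002  0.0016 0.0025] turn [-0.0027  0.0037 -0.0006] F [ 0.8 -0.6 -0.6] w 0.0177
(360, 784, 3)
```

View pics/c3.png

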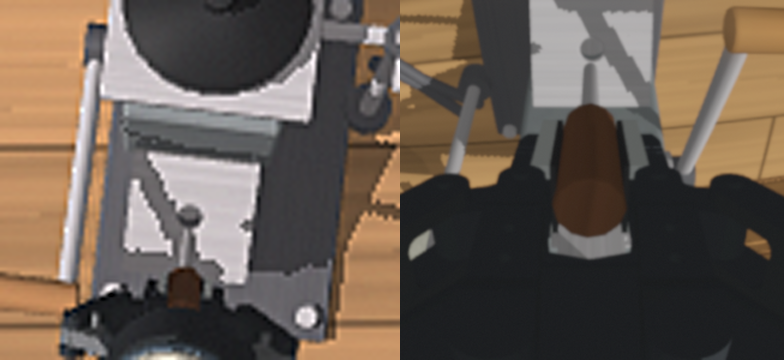

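The pin, its shaft and the hole are all in view: the wrist image has the hole at about (321,221) and the tip at about (318,235). Next I measure the shaft line against the hole.

```bash
cat >> h.py <<'E'
def wristW(d,pos,q):
    p=camera_params('wrist');K=p['intrinsics'];T=np.eye(4);T[:3,:3]=Ro.from_quat(q).as_matrix();T[:3,3]=pos;G=T@p['mount']
    v,u=np.mgrid[:480,:640];x=(u-K[0,2])/K[0,0];y=(v-K[1,2])/K[1,1];th=np.hypot(x,y);k=np.tan(th)/np.maximum(th,1e-9)
    c=np.stack([x*k*d,y*k*d,d],-1);return c@G[:3,:3].T+G[:3,3],c@p['mount'][:3,:3].T+p['mount'][:3,3],G
E
python3 - <<'E'
from h import *
z=np.load('w3.npz');im=z['im'];d=z['d'];W,Tl,G=wristW(d,z['p'],z['q'])
g=cv2.cvtColor(im,cv2.COLOR_RGB2GRAY)
for v in range(210,270,3): print(v,g[v,308:334:1])
print('shaft in tool frame');
for v in range(232,268,3):
    row=[u for u in range(306,334) if 0<d[v,u] and abs(Tl[v,u,0])<.025 and .03<Tl[v,u,2]<.11]
    if row: print(v,row[0],row[-1],np.round(np.median(Tl[v,row],0),4))
print('plate',[np.round(Tl[v,u],4) for v,u in((205,300),(205,340),(240,300),(235,345))])
E
```

```text
210 [179 179 179 179 179 178 177 174 166 150 127 113 108 107 106 107 108 108
 110 109 109 109 109 109 109 109]
213 [179 179 179 176 166 151 134 123 117 114 112 110 108 108 108 107 107 106
 106 107 109 109 109 109 109 109]
216 [179 177 164 141 121 110 108 108 109 109 109 108 106 107 107 108 109 109
 110 109 107 105 106 108 108 109]
219 [178 165 140 117 108 107 107 108 110 110 109 108 107 107 107 107 108 109
 110 111 109 106 106 107 109 109]
222 [177 166 141 118 108 107 107 107 109 110 109 108 107 108 107 107 108 108
 109 107 105 102 103 105 106 107]
225 [179 177 165 141 114  99  95  97  99 101 102 101 100 100  99  95  92  89
  90  95 106 113 113 109 107 107]
228 [176 176 176 172 162 144 123 107  95  88  85  83  84  85  87  91  98 108
 122 139 156 165 161 143 121 109]
231 [178 178 178 178 178 177 173 166 155 146 139 137 139 144 148 155 163 169
 173 176 177 178 177 172 156 133]
234 [177 177 177 176 172 162 141 119 105  99 100 104 114 128 146 162 172 176
 177 177 177 177 177 176 174 165]
237 [178 178 177 173 157 128 103  95  95  95  97 103 111 120 133 148 164 174
 178 178 178 178 178 178
[... 1007 characters left out ...]
]
267 [154 140 119  94  74  66  61  56  54  49  47  48  54  64  76  88 103 122
 144 158 164 168 171 171 172 172]
shaft in tool frame
232 317 319 [0.0047 0.0011 0.1013]
235 314 323 [0.0043 0.0015 0.095 ]
238 313 324 [0.0038 0.0015 0.0892]
241 313 324 [0.0041 0.0014 0.081 ]
244 313 324 [0.0041 0.0014 0.0741]
247 312 324 [0.0042 0.0011 0.0672]
250 312 324 [0.0036 0.0011 0.0632]
253 312 325 [0.004  0.0014 0.0561]
256 312 325 [0.0041 0.0014 0.0503]
259 312 325 [0.0044 0.0014 0.0443]
262 312 325 [0.0038 0.0014 0.0411]
265 311 325 [0.0039 0.0011 0.036 ]
plate [array([ 0.0154, -0.013 ,  0.1462]), array([0.0152, 0.0185, 0.1471]), array([-0.013 , -0.0133,  0.1458]), array([-0.0088,  0.0228,  0.1457])]
```

```bash
python3 -m pendant '[[1,0.003,0.0015,0.01,0,0,0],[1,0.003,0.0015,0.03,0,0,0],[1,0.003,0.0015,0.036,0,0,0],[1,0.003,0.0015,0.042,0,0,0],[1,0.003,0.0015,0.048,0,0,0],[1,0.003,0.0015,0.054,0,0,0],[1,0.003,0.0015,0.060,0,0,0],[1,0.003,0.0015,0.066,0,0,0],[1,0.003,0.0015,0.066,0,0,0]]' 100
python3 - <<'E'
from h import *
z=(.4197,-.053,-.906)
h=np.array((.631,-.0235,.0855));rel(h-np.array(z)*.08,z)
s=sensors.sense();print(Ro.from_quat(s['ee_rot']).inv().apply(s['force']))
im,d=capture('wrist');W,T,G=wristW(d,s['tool_pos'],s['ee_rot'])
o=cv2.resize(im[200:300,250:390],None,fx=4,fy=4,interpolation=2);cv2.imwrite('pics/c4.png',o[:,:,::-1])
E
```

```text
time_s: 6.95
tool_pos: [0.5968, -0.0182, 0.1554]
ee_rot: [0.061, 0.974, -0.015, 0.217]
force: [0.8, 0.1, -1.6]
width: 0.018
gripper_force: 97.5
t=6.95 pos [ 0.5968 -0.0182  0.1554] shift [-0.0018 -0.0009 -0.002 ] turn [-0.002   0.0018  0.0008] F [ 0.8  0.1 -1.6] w 0.018
[-0.03899201  0.24357035  1.80009577]
```

View pics/c4.png

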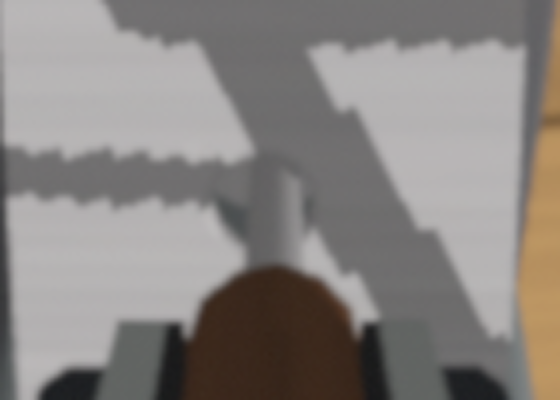

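The pin is through the mouth without contact, sitting slightly right of centre. I'm going on in gently.

```bash
python3 -m pendant '[[1,-0.001,-0.001,0.004,0,0,0],[1,-0.001,-0.001,0.008,0,0,0],[1,-0.001,-0.001,0.012,0,0,0],[1,-0.001,-0.001,0.015,0,0,0],[1,-0.001,-0.001,0.018,0,0,0],[1,-0.001,-0.001,0.021,0,0,0],[1,-0.001,-0.001,0.021,0,0,0]]'
cat > st.py <<'E'
from h import *
s=sensors.sense();r=Ro.from_quat(s['ee_rot']).inv()
z=np.array((.4197,-.053,-.906));print('t',s['time_s'],'Ftool',r.apply(s['force']).round(1),'depth est',round((s['tool_pos']+z*.102-np.array((.631,-.0235,.0855)))@z,4),'w',s['width'])
E
python3 st.py
```

```text
time_s: 7.88
tool_pos: [0.6068, -0.0205, 0.1384]
ee_rot: [0.061, 0.974, -0.015, 0.218]
force: [-3.3, 1.4, 3.5]
width: 0.018
gripper_force: 97.6
t 7.875 Ftool [ 1.6  1.  -4.6] depth est 0.0437 w 0.017969784518874876
```

```bash
python3 -m pendant '[[1,0,0,0.003,0,0,0],[1,0,0,0.006,0,0,0],[1,0,0,0.008,0,0,0],[1,0,0,0.008,0,0,0]]'
python3 st.py
```

```text
time_s: 8.38
tool_pos: [0.6103, -0.0209, 0.1308]
ee_rot: [0.061, 0.974, -0.015, 0.218]
force: [-5.1, 1.3, 5.7]
width: 0.0179
gripper_force: 97.6
t 8.375 Ftool [ 2.3  0.6 -7.4] depth est 0.0521 w 0.017851732871187177
```

```bash
python3 - <<'E'
from h import *
_,d=capture('top');W=world('top',d);P=W[120:200,300:365].reshape(-1,3);r=P[(np.hypot(P[:,0]-.7275,P[:,1]+.035)<.085)&(P[:,2]>.15)&(P[:,2]<.35)]
print(np.histogram(r[:,2],bins=np.arange(.15,.34,.01)))
E
```

```text
(array([ 145,    9,    0,    0,    0,    0,    0,    0,    8,   14,    1,
        259,  832, 1082,  550,   69,   20,    0,    0]), array([0.15, 0.16, 0.17, 0.18, 0.19, 0.2 , 0.21, 0.22, 0.23, 0.24, 0.25,
       0.26, 0.27, 0.28, 0.29, 0.3 , 0.31, 0.32, 0.33, 0.34]))
```

```bash
python3 -m pendant '[[1,0,0,0.003,0,0,0],[1,0,0,0.005,0,0,0],[1,0,0,0.005,0,0,0],[1,0,0,0.005,0,0,0]]'
python3 st.py; cat > rz.py <<'E'
from h import *
_,d=capture('top');W=world('top',d);P=W[120:215,295:370].reshape(-1,3);r=P[(np.hypot(P[:,0]-.7275,P[:,1]+.035)<.085)&(P[:,2]>.155)&(P[:,2]<.35)]
h=np.histogram(r[:,2],bins=np.arange(.15,.34,.01));print(dict(zip(h[1].round(2),h[0])))
E
python3 rz.py
```

```text
time_s: 8.93
tool_pos: [0.6124, -0.0212, 0.1266]
ee_rot: [0.061, 0.974, -0.015, 0.218]
force: [-3.5, -0.0, 4.9]
width: 0.0179
gripper_force: 97.6
t 8.925 Ftool [ 1.  -0.5 -5.9] depth est 0.0568 w 0.017914389596036424
{np.float64(0.15): np.int64(2), np.float64(0.16): np.int64(0), np.float64(0.17): np.int64(0), np.float64(0.18): np.int64(0), np.float64(0.19): np.int64(0), np.float64(0.2): np.int64(0), np.float64(0.21): np.int64(65), np.float64(0.22): np.int64(879), np.float64(0.23): np.int64(751), np.float64(0.24): np.int64(874), np.float64(0.25): np.int64(63), np.float64(0.26): np.int64(39), np.float64(0.27): np.int64(0), np.float64(0.28): np.int64(0), np.float64(0.29): np.int64(0), np.float64(0.3): np.int64(0), np.float64(0.31): np.int64(0), np.float64(0.32): np.int64(0), np.float64(0.33): np.int64(0)}
```

```bash
python3 -m pendant '[[1,0,0,0.002,0,0,0],[1,0,0,0.002,0,0,0],[1,0,0,0.002,0,0,0],[1,0,0,0.002,0,0,0],[1,0,0,0.002,0,0,0],[1,0,0,0.002,0,0,0],[1,0,0,0.002,0,0,0],[1,0,0,0.002,0,0,0]]'
python3 st.py;python3 rz.py
```

```text
time_s: 9.98
tool_pos: [0.6132, -0.0213, 0.1249]
ee_rot: [0.061, 0.974, -0.015, 0.218]
force: [-5.3, 1.0, 6.1]
width: 0.0178
gripper_force: 97.6
t 9.975 Ftool [ 2.2  0.3 -7.8] depth est 0.0587 w 0.017839153153974597
{np.float64(0.15): np.int64(1), np.float64(0.16): np.int64(179), np.float64(0.17): np.int64(763), np.float64(0.18): np.int64(847), np.float64(0.19): np.int64(571), np.float64(0.2): np.int64(49), np.float64(0.21): np.int64(26), np.float64(0.22): np.int64(0), np.float64(0.23): np.int64(19), np.float64(0.24): np.int64(29), np.float64(0.25): np.int64(0), np.float64(0.26): np.int64(0), np.float64(0.27): np.int64(0), np.float64(0.28): np.int64(0), np.float64(0.29): np.int64(0), np.float64(0.3): np.int64(0), np.float64(0.31): np.int64(0), np.float64(0.32): np.int64(0), np.float64(0.33): np.int64(0)}
```

```bash
python3 -m pendant '[[1,0,0,-0.02,0,0,0],[1,0,0,-0.05,0,0,0],[1,0,0,-0.09,0,0,0],[1,0,0,-0.14,0,0,0],[1,0,0,-0.19,0,0,0],[1,0,0,-0.19,0,0,0]]'
python3 -c "
from h import *
rel((.474,.397,.30))"; python3 rz.py
```

```text
time_s: 10.78
tool_pos: [0.5334, -0.0108, 0.3018]
ee_rot: [0.061, 0.973, -0.015, 0.222]
force: [0.7, -0.1, -0.7]
width: 0.0178
gripper_force: 97.5
t=10.78 pos [ 0.5334 -0.0108  0.3018] shift [ 0.0996  0.3971 -0.0467] turn [-0.0014  0.4495  0.0005] F [ 0.7 -0.1 -0.7] w 0.0178
{np.float64(0.15): np.int64(0), np.float64(0.16): np.int64(179), np.float64(0.17): np.int64(757), np.float64(0.18): np.int64(824), np.float64(0.19): np.int64(601), np.float64(0.2): np.int64(57), np.float64(0.21): np.int64(20), np.float64(0.22): np.int64(0), np.float64(0.23): np.int64(8), np.float64(0.24): np.int64(40), np.float64(0.25): np.int64(0), np.float64(0.26): np.int64(0), np.float64(0.27): np.int64(0), np.float64(0.28): np.int64(0), np.float64(0.29): np.int64(0), np.float64(0.3): np.int64(0), np.float64(0.31): np.int64(0), np.float64(0.32): np.int64(0), np.float64(0.33): np.int64(0)}
```

```bash
python3 -m pendant '[[1,0.03,0.04,-0.02,0,0.15,0],[1,0.07,0.1,-0.05,0,0.35,0],[1,0.1,0.16,-0.05,0,0.448,0],[1,0.1,0.22,-0.047,0,0.448,0],[1,0.1,0.28,-0.047,0,0.448,0],[1,0.1,0.34,-0.047,0,0.448,0],[1,0.1,0.397,-0.047,0,0.448,0],[1,0.1,0.397,-0.047,0,0.448,0],[1,0.1,0.397,-0.047,0,0.448,0],[1,0.1,0.397,-0.047,0,0.448,0]]'
python3 -c "
from h import *
rel((.474,.397,.118))"
```

```text
time_s: 12.08
tool_pos: [0.4732, 0.3958, 0.295]
ee_rot: [0.064, 0.998, -0.001, -0.004]
force: [-0.2, 0.2, -0.4]
width: 0.018
gripper_force: 98.0
t=12.07 pos [0.4732 0.3958 0.295 ] shift [-0.002   0.0017  0.177 ] turn [-0.0024 -0.0079 -0.0015] F [-0.2  0.2 -0.4] w 0.018
```

Lower it, release gently with a partial opening, then open fully and rise.

```bash
python3 -m pendant '[[1,-0.002,0.0015,0.06,0,-0.008,0],[1,-0.002,0.0015,0.11,0,-0.008,0],[1,-0.002,0.0015,0.15,0,-0.008,0],[1,-0.002,0.0015,0.175,0,-0.008,0],[1,-0.002,0.0015,0.178,0,-0.008,0],[1,-0.002,0.0015,0.178,0,-0.008,0]]'
python3 -m pendant '[[0,0,0,0,0,0,0],[-0.2,0,0,0,0,0,0],[-0.6,0,0,0,0,0,0],[-1,0,0,0,0,0,0],[-1,0,0,0,0,0,0],[-1,0,0,0,0,0,0],[-1,0,0,-0.03,0,0,0],[-1,0,0,-0.09,0,0,0],[-1,0,0,-0.15,0,0,0],[-1,0,0,-0.15,0,0,0]]'
python3 - <<'E'
from h import *
rel((.576,.089,.24))
it,dt=capture('scene');w,_=capture('wrist')
f=lambda a,h:cv2.resize(a,(int(a.shape[1]*h/a.shape[0]),h),interpolation=2)
o=np.hstack([f(it[200:350,170:350],300),f(w,300)]);cv2.imwrite('pics/c5.png',o[:,:,::-1]);print(o.shape)
E
```

```text
time_s: 12.82
tool_pos: [0.4743, 0.3975, 0.119]
ee_rot: [0.063, 0.998, -0.0, 0.001]
force: [0.4, 0.2, -1.2]
width: 0.0175
gripper_force: 98.0
time_s: 14.08
tool_pos: [0.4749, 0.3992, 0.2749]
ee_rot: [0.063, 0.998, 0.003, 0.005]
force: [1.0, 0.4, -0.4]
width: 0.0855
gripper_force: 0.0
t=14.07 pos [0.4749 0.3992 0.2749] shift [-0.1389 -0.2953  0.0342] turn [ 0.0064  0.0087 -0.    ] F [ 1.   0.4 -0.4] w 0.0855
(300, 760, 3)
```

View pics/c5.png

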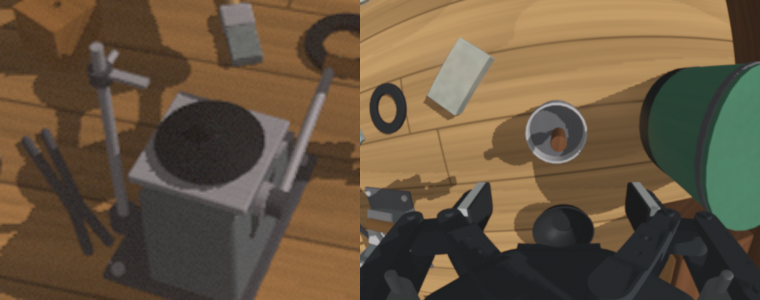

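The rest is fully down and the pin is in the tin (right view, (557,140)). Now the lever, with the fingers shut.

```bash
python3 -m pendant '[[1,-0.02,-0.055,0,0.006,0.009,0],[1,-0.045,-0.11,0.01,0.006,0.009,0],[1,-0.07,-0.165,0.02,0.006,0.009,0],[1,-0.1,-0.22,0.034,0.006,0.009,0],[1,-0.137,-0.27,0.034,0.006,0.009,0],[1,-0.137,-0.295,0.034,0.006,0.009,0],[1,-0.137,-0.295,0.034,0.006,0.009,0],[1,-0.137,-0.295,0.034,0.006,0.009,0]]' 40
python3 - <<'E'
from h import *
rel((.5735,.089,.20)); rel((.5735,.089,.086))
d=capture('top')[1]; W=world('top',d); print([np.round(W[v,u],3) for v,u in((232,265),(231,268))])
E
```

```text
time_s: 15.18
tool_pos: [0.5721, 0.089, 0.2324]
ee_rot: [0.063, 0.998, -0.004, -0.006]
force: [-0.0, 0.4, 1.1]
width: 0.0003
gripper_force: 0.0
t=15.18 pos [0.5721 0.089  0.2324] shift [-0.0017  0.0004  0.0324] turn [-0.0079 -0.0112  0.0003] F [-0.   0.4  1.1] w 0.0003
t=15.18 pos [0.5721 0.089  0.2324] shift [-0.003   0.0014  0.1464] turn [-0.0079 -0.0112  0.0003] F [-0.   0.4  1.1] w 0.0003
[array([0.536, 0.093, 0.59 ]), array([0.537, 0.087, 0.593])]
```

```bash
python3 -m pendant '[[1,-0.002,0.0005,0.03,-0.008,-0.011,0],[1,-0.002,0.0005,0.03,-0.008,-0.011,0],[1,-0.002,0.0005,0.03,-0.008,-0.011,0]]'
python3 -c "
from h import *
rel((.5735,.089,.088))"
```

```text
time_s: 15.6
tool_pos: [0.5742, 0.0892, 0.2044]
ee_rot: [0.062, 0.998, -0.0, 0.001]
force: [0.6, 0.1, -0.2]
width: 0.0004
gripper_force: 0.0
t=15.60 pos [0.5742 0.0892 0.2044] shift [ 0.0009 -0.0003  0.1164] turn [0.     0.0021 0.0012] F [ 0.6  0.1 -0.2] w 0.0004
```

```bash
python3 -m pendant '[[1,0,0,0.03,0,0.002,0],[1,0,0,0.05,0,0.002,0],[1,0,0,0.07,0,0.002,0],[1,0,0,0.09,0,0.002,0],[1,0,0,0.105,0,0.002,0],[1,0,0,0.114,0,0.002,0],[1,0,0,0.117,0,0.002,0],[1,0,0,0.117,0,0.002,0]]'
```

```text
time_s: 16.6
tool_pos: [0.5763, 0.0888, 0.09]
ee_rot: [0.063, 0.998, 0.0, 0.003]
force: [-1.1, 0.8, 9.7]
width: 0.0002
gripper_force: 4.6
```

```bash
python3 -m pendant '[[1,0,0,0.003,0,0,0],[1,0,0,0.005,0,0,0],[1,0,0,0.005,0,0,0]]'
python3 rz.py
```

```text
time_s: 16.98
tool_pos: [0.5769, 0.0887, 0.0856]
ee_rot: [0.063, 0.998, 0.001, 0.004]
force: [1.5, -0.3, 10.2]
width: 0.0002
gripper_force: 5.0
{np.float64(0.15): np.int64(0), np.float64(0.16): np.int64(0), np.float64(0.17): np.int64(1), np.float64(0.18): np.int64(59), np.float64(0.19): np.int64(847), np.float64(0.2): np.int64(700), np.float64(0.21): np.int64(814), np.float64(0.22): np.int64(49), np.float64(0.23): np.int64(68), np.float64(0.24): np.int64(27), np.float64(0.25): np.int64(1), np.float64(0.26): np.int64(0), np.float64(0.27): np.int64(0), np.float64(0.28): np.int64(0), np.float64(0.29): np.int64(0), np.float64(0.3): np.int64(0), np.float64(0.31): np.int64(0), np.float64(0.32): np.int64(0), np.float64(0.33): np.int64(0)}
```

```bash
python3 -m pendant '[[1,0,0,-0.03,0,0,0],[1,0,0,-0.07,0,0,0],[1,0,0,-0.12,0,0,0],[1,0,0,-0.12,0,0,0],[1,0,0,-0.12,0,0,0],[1,0,0,-0.12,0,0,0]]'
cat > rz.py <<'E'
from h import *
_,d=capture('top');W=world('top',d);zz=W[...,2]
m=np.zeros(zz.shape,bool);m[115:220,290:372]=1
a=np.radians(-7.2);ex=np.array([np.cos(a),np.sin(a)]);ey=np.array([-ex[1],ex[0]]);J=W[...,:2]-[.7275,-.0352];X=J@ex;Y=J@ey
c=m&(abs(X)<.058)&(abs(Y)<.058)&(np.hypot(X,Y)>.058)&(zz>.15)&(zz<.31)
g=m&(abs(X-.02)<.012)&(Y<-.064)&(Y>-.095)&(zz>.18)&(zz<.27)
# lever arm/handle: anything near the handle position
h=(abs(X+.166)<.02)&(Y>.065)&(Y<.145)&(zz>.05)&(zz<.19)
print('plate',np.median(zz[c]).round(4),c.sum(),'finger',np.median(zz[g]).round(4),g.sum(),'handle top',np.round(np.percentile(zz[h],[50,90]),3) if h.any() else None,h.sum())
E
python3 rz.py; python3 -c "
from h import *
rel((.5735,.089,.0855))"
```

```text
time_s: 17.77
tool_pos: [0.5739, 0.0884, 0.1996]
ee_rot: [0.063, 0.998, -0.0, -0.002]
force: [-0.1, 0.7, -0.2]
width: -0.0003
gripper_force: 0.0
plate 0.192 489 finger nan 0 handle top [0.161 0.162] 4
t=17.82 pos [0.5739 0.0883 0.1997] shift [1.000e-04 7.000e-04 1.142e-01] turn [-0.0007 -0.0033  0.    ] F [-0.6  0.9 -0.6] w -0.0002
  return _methods._mean(a, axis=axis, dtype=dtype,
  ret = ret.dtype.type(ret / rcount)
```

```bash
sed -i 's/abs(X-.02)<.012/abs(X-.005)<.012/' rz.py
python3 -m pendant '[[1,0,0,0.04,0,0,0],[1,0,0,0.06,0,0,0],[1,0,0,0.08,0,0,0],[1,0,0,0.1,0,0,0],[1,0,0,0.114,0,0,0],[1,0,0,0.12,0,0,0],[1,0,0,0.12,0,0,0],[1,0,0,0.12,0,0,0]]'
python3 -m pendant '[[1,0,0,-0.03,0,0,0],[1,0,0,-0.07,0,0,0],[1,0,0,-0.12,0,0,0],[1,0,0,-0.12,0,0,0],[1,0,0,-0.12,0,0,0],[1,0,0,-0.12,0,0,0]]'
python3 rz.py
```

```text
time_s: 18.82
tool_pos: [0.5762, 0.0884, 0.0839]
ee_rot: [0.063, 0.998, 0.0, 0.003]
force: [2.6, -0.4, 10.1]
width: 0.0001
gripper_force: 5.0
time_s: 19.58
tool_pos: [0.5737, 0.0882, 0.199]
ee_rot: [0.063, 0.998, -0.0, -0.002]
force: [1.1, 0.1, -0.0]
width: 0.0001
gripper_force: 0.0
plate 0.2122 507 finger 0.2406 50 handle top [0.161 0.163] 4
```

Second tooth at 0.212; the finger is at 0.2406, so two more strokes are needed (0.252). Third stroke:

```bash

python3 -m pendant '[[1,0,0,0.04,0,0,0],[1,0,0,0.06,0,0,0],[1,0,0,0.08,0,0,0],[1,0,0,0.1,0,0,0],[1,0,0,0.114,0,0,0],[1,0,0,0.12,0,0,0],[1,0,0,0.12,0,0,0],[1,0,0,0.12,0,0,0]]'
python3 -m pendant '[[1,0,0,-0.03,0,0,0],[1,0,0,-0.07,0,0,0],[1,0,0,-0.12,0,0,0],[1,0,0,-0.12,0,0,0],[1,0,0,-0.12,0,0,0],[1,0,0,-0.12,0,0,0]]'
python3 rz.py
python3 - <<'E'
from h import *
it,_=capture('scene');cv2.imwrite('pics/c6.png',cv2.resize(it[190:310,190:330],None,fx=4,fy=4,interpolation=2)[:,:,::-1])
E
```

```text
time_s: 20.62
tool_pos: [0.5762, 0.0884, 0.0839]
ee_rot: [0.063, 0.998, 0.0, 0.003]
force: [2.5, -0.2, 10.3]
width: 0.0001
gripper_force: 5.0
time_s: 21.38
tool_pos: [0.5737, 0.0883, 0.199]
ee_rot: [0.063, 0.998, -0.0, -0.002]
force: [0.5, -1.0, 0.7]
width: -0.0
gripper_force: 0.0
plate 0.2322 534 finger 0.2416 49 handle top [0.161 0.163] 4
```

View pics/c6.png

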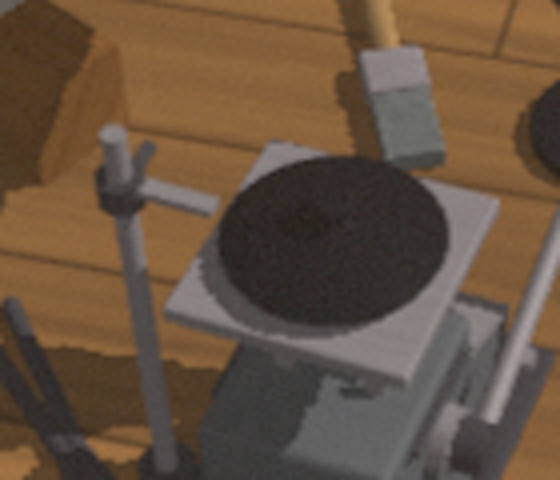

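At tooth 3 the finger's end (215,205) still stands above the plate's edge. Depth says plate 0.232 against finger 0.241, so one last stroke, then move clear.

```bash

python3 -m pendant '[[1,0,0,0.04,0,0,0],[1,0,0,0.06,0,0,0],[1,0,0,0.08,0,0,0],[1,0,0,0.1,0,0,0],[1,0,0,0.114,0,0,0],[1,0,0,0.12,0,0,0],[1,0,0,0.12,0,0,0],[1,0,0,0.12,0,0,0]]'
python3 -m pendant '[[1,0,0,-0.03,0,0,0],[1,0,0,-0.07,0,0,0],[1,0,0,-0.12,0,0,0],[1,0.05,0,-0.17,0,0,0],[1,0.1,0,-0.2,0,0,0],[1,0.12,0,-0.2,0,0,0],[1,0.12,0,-0.2,0,0,0],[1,0.12,0,-0.2,0,0,0],[1,0.12,0,-0.2,0,0,0]]'
python3 rz.py
python3 - <<'E'
from h import *
for i,n in enumerate(('scene','top')):
    it,_=capture(n); cv2.imwrite('pics/f%d.png'%i,it[:,:,::-1])
E
```

```text
time_s: 22.48
tool_pos: [0.5763, 0.0883, 0.0841]
ee_rot: [0.063, 0.998, 0.0, 0.003]
force: [2.0, -0.4, 9.3]
width: -0.0003
gripper_force: 4.9
time_s: 23.6
tool_pos: [0.456, 0.1032, 0.2802]
ee_rot: [0.063, 0.998, -0.0, -0.001]
force: [0.6, 0.1, -0.1]
width: -0.0
gripper_force: 0.0
plate 0.2519 568 finger 0.241 49 handle top [0.167 0.172] 315
```

View pics/f0.png

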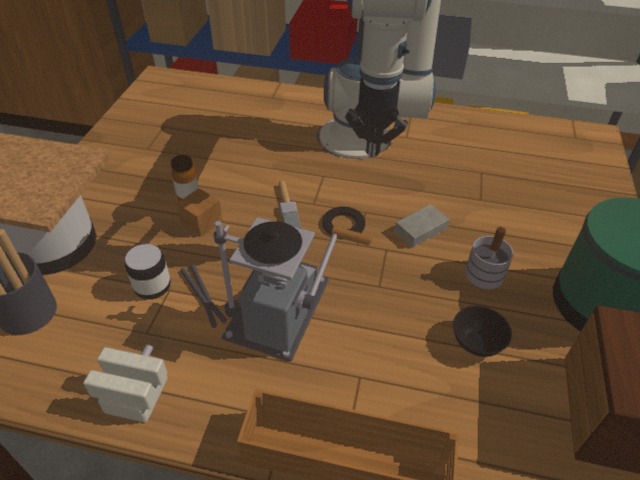

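The rest is on tooth 4 at 0.252, above the finger at 0.241. The lever is up with its handle at (350,237), the pin stands in the tin at (495,250), and everything else is where it was.

```bash
python3 -c "
from plant import bot
print(bot.job_done())"
```

```text
the job is handed in; nothing more can be done
None
```

The job is done and handed in at about 24 s: the rest was dropped fully with the pin, the pin is in the tin, and four strokes brought the plate to 0.252 m, the first tooth above the gauge finger (0.241 m), with the lever back up.

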